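# Take a hardness reading at the ringed spot

### The arm

A 6-joint arm with a two-finger parallel gripper is mounted at the origin on a cart in front of the work surface, level with it; the furniture and walls round the work are solid. World frame = base frame: x ahead of the robot, y to its left, z up, the work surface at z = 0. Lengths are in mm, angles in degrees, forces in N, time in s.
With the tool pointing down it reaches from about 350 to 850 mm from the base axis. Payload 8.1 kg.
Tool frame: the origin (TCP) lies midway between the tips of the shut fingers; the grasp point (between the pads) lies 19 mm behind it; z points along the fingers, y is the line along which they close (so a half turn about z gives the same grasp; the last joint's range is limited). The gripper opens to 85 mm and grips with 20 to 120 N. Pads are 22 mm wide; open, the fingers measure 114 mm over their backs; the gripper's body (76 mm by 85 mm) begins 54 mm behind the grasp point. The pads swing forward as they close: fully open they stand 13 mm farther back than shut.
Start: joints at [68.789, 7.471, 85.268, -0, 87.261, -4.893], TCP at [168.557, 575.842, 231.292] pointing down, gripper open.
Joint ranges: [-169.43, 169.43], [-51.17, 129.36], [1.28, 143.12], [-76.62, 256.62], [0, 156.53], [-152.29, 152.29]. Speed limits (degrees/s): [136.94, 136.94, 159.86, 180, 180, 180].

### API

Orientations are given as [roll, pitch, yaw] about the fixed x, y, z axes, in that order (R = Rz(yaw) Ry(pitch) Rx(roll)).
In Python, from bench import r, cams, sensors, hand_in gives the robot as it stands (r), with the cameras (cams), the job as plain functions and the readings (sensors).
- The arm moves only by the tool pendant, called after "Call:" in YAML: its name, and indented under it one key for each argument. Schema: {"type":"object","properties":{"segments":{"type":"array","items":{"type":"array","prefixItems":[{"type":"array","items":{"type":"number"},"minItems":3,"maxItems":3},{"type":"array","items":{"type":"number"},"minItems":3,"maxItems":3},{"type":"number"}],"minItems":3,"maxItems":3},"minItems":1,"maxItems":8},"clamp_n":{"type":"number"},"only":{"type":"string"},"quiet":{"type":"boolean"},"lines":{"type":"string"}},"required":["segments"],"additionalProperties":false}. segments is a list of rows, 1 to 8 of them, each written [[rx, ry, rz], [dx, dy, dz], opening]: a rotation vector rx, ry, rz in normalised numbers (1 is 360 degrees), then dx, dy, dz in fractions of the full range, 1 being 500 mm, then the finger opening in mm; each row is the pose to reach, as a shift and turn from the pose commanded when the call began, along the tool's axes at that moment; what a row does not reach only later rows make up. A row lasts 1/8 s, in which the tool goes at most 62.5 mm and 10.7 degrees, less where a joint would pass 70% of its speed; a pose out of reach is approached as far as the arm can. The fingers move at their own pace and stop on an object; clamp_n is the grip in N (left out, the last holds). Time passes only in rows, so rows that do not move let the fingers close. The tool returns the time, the measured TCP pose, the force, the opening and the grip force at its end. only (a regular expression) keeps the lines of the reply that match it, lines (a string "A,B") keeps lines A to B, and quiet returns only ok. A shift or turn number past 1, either way, is cut back to 1. Input that does not fit is refused with a message, and nothing moves.
- sensors.sense(): the state, without advancing time (a new reading comes with each control period).
- cams.snapshot(name): name is "scene" or "top" or "wrist"; returns a dict with "pixels" (384x512x3 uint8, blue, green, red), "fx", "fy", "cx", "cy" (pixels), "D" ([k1, k2, p1, p2, k3] as OpenCV has them; the pictures are not rectified), "pose" (4x4, takes a point from camera to world coordinates). Camera axes: x right, y up, looking along -z (the intrinsics and any distortion apply to the point x, -y, -z); pixel columns grow to the right and rows downward; lengths in mm; the calibration is good to about 2 mm. A picture is of the moment at which its call begins. There is no depth.
- hand_in(): hands the job in; it is judged then, once.
The state is a dict: "time": time; "joint_pos": joint angles; "qd": joint speeds; "joint_efforts": joint torques, N m; "tool_pos": TCP position; "tcp_rot": TCP orientation; "ft_force": force on the tool from outside, world axes, zero at the start; "wrist_torque": the same for the moment, N m; "finger_gap": finger opening in mm; "grip_force": force on a finger pad.
Only numpy, scipy, OpenCV 4.12 (cv2) and the standard library are available. Lean on these libraries where they do the work, as an engineer would, in place of code of your own. Each camera call takes 0.05 s, during which the arm holds its last target. There are 200 camera calls.

### The job

Take a hardness reading of the white plastic plate at its red ring. Slide the plate flat along the table of the hardness stand until the red ring sits under the needle, take your hand off the plate, then press the red knob of the lever fully down, keep it down for a second and let the lever rise again. The needle must touch the plate inside the red ring only; leave the plate lying there, and leave the two vials beside the stand standing where they are.

Things in the scene. Friction and masses are not known exactly. Their poses are not given: they have to be found in the camera images.
- stand: Grey bench hardness stand, fixed. Origin on the bench (z = 0) straight under the needle; -x is its open front, towards the robot, turned up to 0.3 rad; +z up. Foot 18 mm high, x -148 to +114 mm, y -85 to +85 mm. Column at x = +85 mm, 28 mm diameter, collar 48 mm. Nothing overhead stands farther forward than x = -39 mm (edge of the knob).
- table (a point): Centre of the top face of the stand's dark steel table, 22 mm above the bench; the table measures 200 x 160 mm (x, y of the stand), from x = -146 to +54 mm in the stand's frame.
- dial (a point): Centre of the white dial face, which looks to the front (-x of the stand), 103 mm above the bench. The gauge is 62 mm in diameter and reaches from x = -20 to +7 mm of the stand; it rides on the ram and goes down with the lever. Above it stand the guide (up to 194 mm) and the lever.
- needle_tip (a point): Tip of the steel needle, pointing down on the stand's axis. Lever up: 48 mm above the bench, 16 mm above the top of the plate. It goes straight down with the lever, 85 mm per rad. It stands 4 mm out of a round foot of 18 mm diameter and is sprung (1.5 to 6.5 N): it meets the plate at about 0.19 rad of lever and is then pushed back by about 3 mm.
- lever (a joint): Hand lever on top of the stand: 0 rad = up (it springs back there by itself), 0.227 rad = fully down, on its stop. It is hinged at the column, 85 mm behind the needle's axis and 233 mm above the bench.
- knob_top (a point): Centre of the top of the red round knob, 32 mm diameter, at the front end of the lever. Lever up: 271 mm above the bench, 16 mm in front of the needle's axis (-x of the stand). Pressed straight down it sinks 24 mm to its stop (247 mm) and shifts 6 mm forward; the push needed grows from about 3 N to about 13 N.
- needle (a joint): How far the needle has been pushed back into its foot by the plate: 0 m = free, about 0.003 m when the lever is fully down on the plate. It drives the red pointer of the dial.
- specimen: White plastic plate, loose and flat on the steel table, 150 x 48 x 10 mm (x, y, z), about 0.11 kg. Origin at the centre of its underside, +z up; +x runs along it to the end with the red ring, which points towards the gauge (within 0.45 rad of the stand's x). Can be gripped across its 48 mm width near the -x end, clear of the gauge. Two small black rings on it are old readings.
- ring (a point): Centre of the red ring drawn on the plate's top face, inner diameter 10 mm, outer 13 mm: at (50, 7, 10) mm in the plate's frame. The spot to be measured.
- vial_a: Glass vial with a cap standing on the bench to the right of the stand, 23 mm diameter, 75 mm tall; origin at the centre of its underside, z up. A bystander.
- vial_b: Second glass vial of the same size close to the first, likewise a bystander; origin at the centre of its underside, z up.

How it is judged:
By the outcome, as a careful person would: the job done as asked, in the order asked, and still so for the second after the job is handed in, with the robot touching nothing.
It also fails if it takes over 48 s, if anything falls off the work surface, if the arm or the gripper's body presses on something with over 40 N, if the wrist force passes 120 N, or if a joint passes its speed limit or range.

## Working session

There is one attempt and no reset: what is moved stays moved. The work goes in short steps, Python scripts to look and compute and a tool call to move; the robot and the scene stay as the last step left them, time stands still between calls to the robot, and variables do not carry over. Pictures are saved under pics/ and viewed, at most 10 in all, crops included, and the job is handed in when it is done.

```bash
mkdir -p pics; ls
```

Run:
```python
from bench import r, cams, sensors, hand_in
import cv2,pickle
for n in ("scene","top","wrist"):
    s=cams.snapshot(n); cv2.imwrite(f"pics/{n}0.png",s["pixels"]); pickle.dump(s,open(f"{n}0.pkl","wb"))
    print(n,s["fx"],s["fy"],s["cx"],s["cy"],s["D"],s["pose"])
print(sensors.sense())
```

```text
bench.py
pics
scene 373.2442960279764 373.2442960279764 249.36986112612354 192.03964544130875 [-0.02493738  0.          0.          0.          0.        ] [[ 6.85660857e-01  3.58799790e-01 -6.33349746e-01  8.78969647e+01]
 [-7.27920591e-01  3.39040349e-01 -5.95972529e-01 -5.41991360e+02]
 [ 8.96300675e-04  8.69663356e-01  4.93644451e-01  5.78787427e+02]
 [ 0.00000000e+00  0.00000000e+00  0.00000000e+00  1.00000000e+00]]
top 469.586317964532 469.586317964532 254.3199910190127 190.4306348539749 [-0.18611716  0.          0.          0.          0.        ] [[-1.10441050e-02  9.99074059e-01 -4.15818860e-02  5.90460266e+02]
 [-9.99846798e-01 -1.04687946e-02  1.40280284e-02 -2.72915920e+00]
 [ 1.35797270e-02  4.17304425e-02  9.99036617e-01  1.04015623e+03]
 [ 0.00000000e+00  0.00000000e+00  0.00000000e+00  1.00000000e+00]]
wrist 336.90790224572675 336.90790224572675 257.4539466630785 191.05067711275942 [-0.05208226  0.          0.          0.          0.        ] [[ 2.81109077e-01 -9.23140947e-01 -2.62275579e-01  1.02089446e+02]
 [ 9.59672521e-01  2.69689300e-01  7.93494414e-02  5.95060363e+02]
 [-2.51780114e-03 -2.74004514e-01  9.61725110e-01  3.72503910e+02]
 [ 0.00000000e+00  0.00000000e+00  0.00000000e+00  1.00000000e+00]]
{'time': 0.15, 'joint_pos': array([ 6.87883159e+01,  7.50779722e+00,  8.53143660e+01,  7.77019661e-04,
        8.72613229e+01, -4.89489745e+00]), 'qd': array([ 0.01875064, -0.06934422, -0.22474852,  0.01284908, -0.04682599,
        0.02822855]), 'joint_efforts': array([ 1.43880323e-03, -5.70066369e+01, -5.01155448e+01, -2.68331787e-04,
        9.56353935e-03,  9.57799284e-05]), 'tool_pos': array([168.40915126, 575.44479637, 230.46356459]), 'tcp_rot': array([-1.79916885e+02, -7.89696134e-03,  1.63683170e+02]), 'ft_force': array([ 0.12089365, -0.02399155, -0.29924435]), 'wrist_torque': array([-0.03928223, -0.01577711,  0.07023513]), 'grip_force': 0.0, 'finger_gap': 85.80513059804721}
```

View pics/scene0.png

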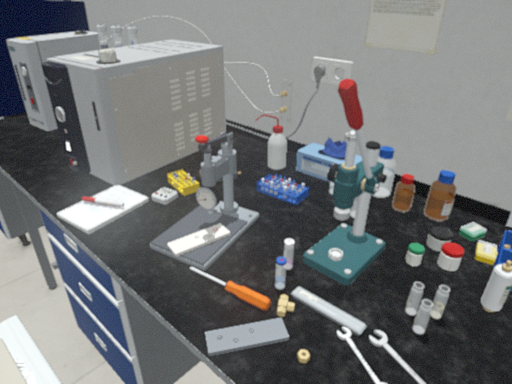

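View pics/top0.png

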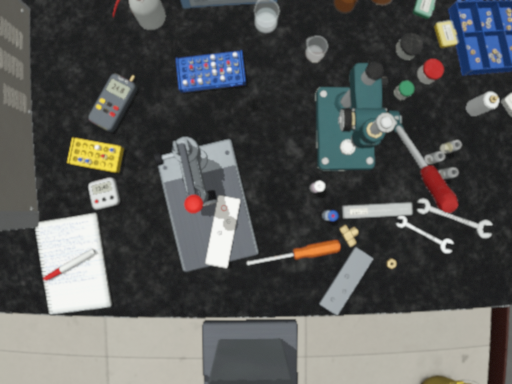

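The scene view shows the stand at about (207,200), with the plate at (200,238) and the vials at (281,270) and (289,250). In the top view the knob is at (193,204), the plate at (223,231) and the vials at (318,187) and (331,216).

Create h.py:
```python
import numpy as np,cv2,pickle
def ray(s,uv):
    K=np.array([[s["fx"],0,s["cx"]],[0,s["fy"],s["cy"]],[0,0,1.]])
    p=cv2.undistortPoints(np.array(uv,float).reshape(-1,1,2),K,np.array(s["D"],float)).reshape(-1,2)
    d=np.c_[p[:,0],-p[:,1],-np.ones(len(p))]@s["pose"][:3,:3].T
    return s["pose"][:3,3],d
def onz(s,uv,z):
    o,d=ray(s,uv); return o+d*((z-o[2])/d[:,2])[:,None]
def proj(s,P):
    K=np.array([[s["fx"],0,s["cx"]],[0,s["fy"],s["cy"]],[0,0,1.]])
    c=(np.atleast_2d(P)-s["pose"][:3,3])@s["pose"][:3,:3]; c=c*[1,-1,-1]
    return cv2.projectPoints(c,np.zeros(3),np.zeros(3),K,np.array(s["D"],float))[0].reshape(-1,2)
def tri(s1,u1,s2,u2):
    a,d=ray(s1,[u1]);b,e=ray(s2,[u2]);d=d[0];e=e[0]
    t=np.linalg.lstsq(np.c_[d,-e],b-a,rcond=None)[0]
    return (a+d*t[0]+b+e*t[1])/2,np.linalg.norm(a+d*t[0]-b-e*t[1])
def red(im): 
    h=cv2.cvtColor(im,cv2.COLOR_BGR2HSV); return (((h[...,0]<8)|(h[...,0]>172))&(h[...,1]>140)&(h[...,2]>80)).astype(np.uint8)
```

Run:
```python
from h import *
t=pickle.load(open("top0.pkl","rb"));s=pickle.load(open("scene0.pkl","rb"))
for n,S,(x,y,w,h) in (("top",t,(150,130,120,150)),("scene",s,(140,125,170,175))):
    c=S["pixels"][y:y+h,x:x+w]; k=4 if n=="top" else 3.4
    cv2.imwrite(f"pics/{n}_c.png",cv2.resize(c,None,fx=k,fy=k,interpolation=cv2.INTER_CUBIC))
    m=red(c); N,_,st,ce=cv2.connectedComponentsWithStats(m)
    print(n,[(st[i][4],(ce[i]+[x,y]).round(1)) for i in range(1,N)])
```

```text
top [(np.int32(263), array([193.4, 203.6]))]
scene [(np.int32(38), array([277.4, 128.4])), (np.int32(69), array([201.4, 138.7])), (np.int32(1), array([260., 293.]))]
```

View pics/top_c.png

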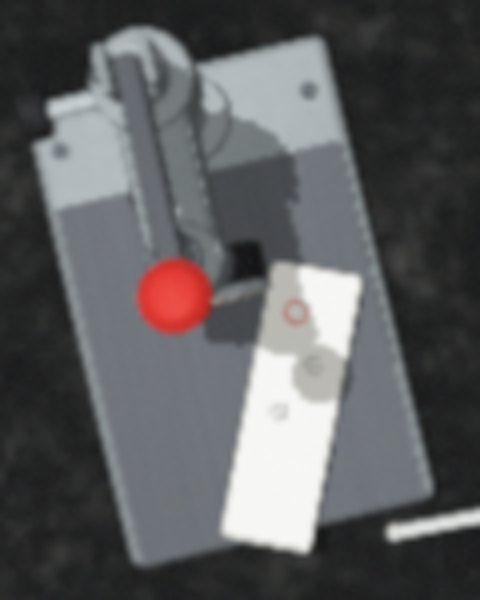

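View pics/scene_c.png

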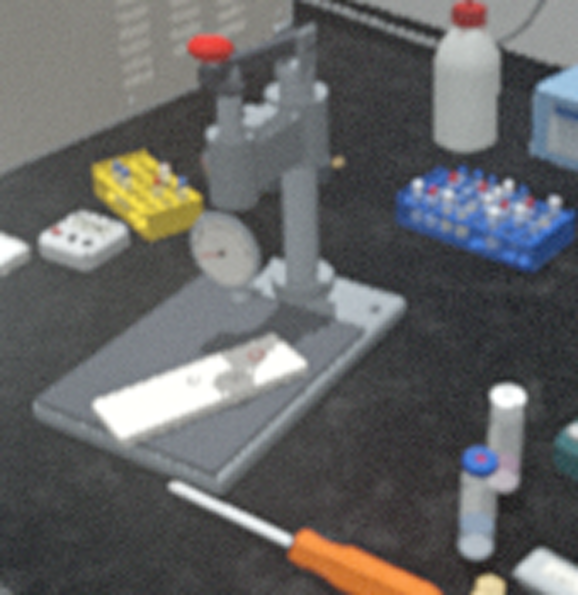

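The top crop gives ring (295,312), plate corners (273,262), (361,277), (309,553), (222,533) and foot corners (138,565), (432,493), (325,38). The scene crop gives the dial centre at (225,250), and the ring at (257,353).

Create m.py:
```python
from h import *
t=pickle.load(open("top0.pkl","rb"));s=pickle.load(open("scene0.pkl","rb"))
T=lambda a:(np.array(a,float)+.5)/4-.5+[150,130]
S=lambda a:(np.array(a,float)+.5)/3.4-.5+[140,125]
np.set_printoptions(precision=1,suppress=True)
f=onz(t,T([(138,565),(432,493),(325,38)]),18); print("foot",f,np.linalg.norm(f[0]-f[1]),np.linalg.norm(f[1]-f[2]))
b=onz(t,T([(58,210),(345,143)]),22); print("tableback",b)
p=onz(t,T([(273,262),(361,277),(309,553),(222,533)]),32); print("plate",p,[np.linalg.norm(p[i]-p[i-1]) for i in range(4)])
R=onz(t,T([(295,312),(315,364),(279,410)]),32); print("rings",R, "scene",onz(s,S([(257,353)]),32), tri(t,T((295,312)),s,S((257,353))))
print("knob",tri(t,[193.4,203.6],s,[201.4,138.7]),onz(t,[[193.4,203.6]],267))
g=lambda a,c:np.degrees(np.arctan2(*(a-c)[1::-1]))
print("yaw: right edge",g(f[2],f[1]),"front",g(f[0],f[1])-90,"back",g(b[0],b[1])-90)
print("plate yaw",g(p[1],p[2]),g(p[0],p[3]))
yaw=np.radians((g(f[2],f[1])+g(f[0],f[1])-90+g(b[0],b[1])-90)/3);c,sn=np.cos(yaw),np.sin(yaw);M=np.array([[c,-sn],[sn,c]])
mid=(f[0]+f[1])[:2]/2; print("needle via foot front",mid+M@[148,0],"yaw",np.degrees(yaw)); print("via corner",f[2][:2]-M@[114,-85], "via tableback",(b[0]+b[1])[:2]/2-M@[54,0])
k=tri(t,[193.4,203.6],s,[201.4,138.7])[0]; print("via knob",k[:2]+M@[16,0])
print("dial",tri(s,S((225,250)),t,proj(t,[[*(k[:2]+M@[-4,0]),103]])[0]), proj(s,[[*(k[:2]+M@[-4,0]),103]]),S((225,250)))
print("vials a/b",onz(s,S([(507,487),(476,555)]),3), onz(t,[(318,187),(331,216)],75))
```

```bash
python3 m.py
```

```text
foot [[459.1 137.9  18. ]
 [497.1 -22.8  18. ]
 [746.2  33.1  18. ]] 165.09322459274273 255.29381067854874
tableback [[653.  179.5  22. ]
 [687.8  22.5  22. ]]
plate [[623.1  61.5  32. ]
 [614.6  14.3  32. ]
 [466.8  43.8  32. ]
 [477.9  90.4  32. ]] [np.float64(148.07127902720453), np.float64(47.96103982735668), np.float64(150.71852633855787), np.float64(47.90931748427381)]
rings [[596.2  49.9  32. ]
 [568.2  39.5  32. ]
 [543.7  59.   32. ]] scene [[594.   52.8  32. ]] (array([594.9,  51.1,  32.4]), np.float64(3.557768917491309))
knob (array([600.5,  89. , 262.2]), np.float64(4.14132071904076)) [[602.   87.1 267. ]]
yaw: right edge 12.639870631531217 front 13.297086704958076 back 12.489391086286332
plate yaw -11.283251283499164 -11.253145492315824
needle via foot front [622.4  90.4] yaw 12.808782807591873
via corner [616.2  90.7] via tableback [617.8  89.1]
via knob [616.1  92.5]
dial (array([597.1,  87.4, 105.7]), np.float64(1.4678238039444664)) [[205.2 199.1]] [205.8 198.2]
vials a/b [[ 631.3 -155.5    3. ]
 [ 566.9 -181.1    3. ]] [[ 636.4 -148.1   75. ]
 [ 576.  -174.3   75. ]]
```

Both cameras agree to within about 3 mm. In the top-camera frame the needle is at about (617,90) and the ring at (596,50). I'll move over the plate's tail now.

Units first: shifts go in shares of 500 mm and turns go in shares of 360 degrees. So -340 mm is -0.68, -302 mm is -0.604, -5 degrees is -0.0139.

Call:
pendant:
  segments:
    - [[0, 0, 0], [-0.05, -0.044, 0], 85]
    - [[0, 0, 0], [-0.14, -0.124, 0], 85]
    - [[0, 0, 0], [-0.23, -0.204, 0], 85]
    - [[0, 0, -0.0028], [-0.32, -0.284, 0], 85]
    - [[0, 0, -0.0056], [-0.41, -0.364, 0], 85]
    - [[0, 0, -0.0083], [-0.5, -0.444, 0], 85]
    - [[0, 0, -0.0111], [-0.59, -0.524, 0], 85]
    - [[0, 0, -0.0139], [-0.68, -0.604, 0], 85]
  clamp_n: 40

```text
time: 1.15
tool_pos: [410.6, 188.7, 231.3]
tcp_rot: [180.0, 0.0, 168.7]
ft_force: [0.7, 0.3, -0.4]
finger_gap: 85.2
grip_force: 0.0
```

To row units: -106 mm is -0.212, -98 mm is -0.196.

Call:
pendant:
  segments:
    - [[0, 0, 0], [-0.07, -0.076, 0.03], 85]
    - [[0, 0, 0], [-0.14, -0.152, 0.1], 85]
    - [[0, 0, 0], [-0.196, -0.212, 0.16], 85]
    - [[0, 0, 0], [-0.196, -0.212, 0.18], 85]
    - [[0, 0, 0], [-0.196, -0.212, 0.18], 85]

```text
time: 1.78
tool_pos: [484.3, 67.4, 140.3]
tcp_rot: [-180.0, -0.1, 168.6]
ft_force: [-0.0, 0.3, 1.3]
finger_gap: 84.8
grip_force: 0.0
```

Run:
```python
from bench import r, cams, sensors, hand_in
import cv2,pickle
s=cams.snapshot("wrist"); cv2.imwrite("pics/w1.png",s["pixels"]); pickle.dump(s,open("w1.pkl","wb")); print(sensors.sense()["tool_pos"])
```

```text
[484.94205856  67.92837669 141.41591689]
```

View pics/w1.png

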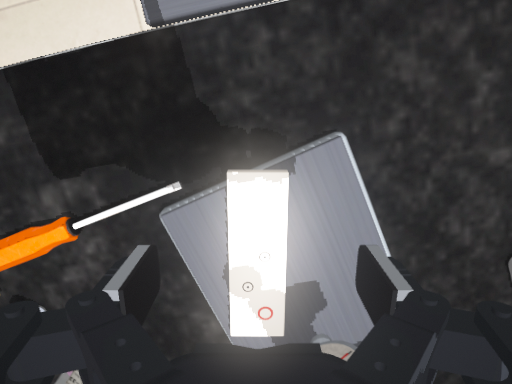

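The wrist view shows the plate aligned with the fingers, with corners (227,171), (288,171), (284,336) and (231,336) and the ring at (265,313).

Run:
```python
from h import *
np.set_printoptions(precision=1,suppress=True)
s=pickle.load(open("w1.pkl","rb"))
h=red(s["pixels"]); h[:290]=0;h[330:]=0
print("red",np.argwhere(h).mean(0)[::-1],h.sum())
p=onz(s,[(227,171),(288,171),(284,336),(231,336),(265,313),(248,287),(264,257)],32);print(p)
print("centre",p[:4].mean(0),"yaw",np.degrees(np.arctan2(*(p[2]-p[1])[1::-1])),np.degrees(np.arctan2(*(p[3]-p[0])[1::-1])))
print(proj(s,[[485,68,120],[485,68,32]]),s["pose"])
```

```text
red [nan nan] 0
[[466.1  47.2  32. ]
 [475.2  92.7  32. ]
 [622.2  63.6  32. ]
 [613.   17.3  32. ]
 [595.2  51.6  32. ]
 [567.1  42.4  32. ]
 [542.3  61.   32. ]]
centre [544.1  55.2  32. ] yaw -11.215330831241515 -11.511665779991864
[[259.  234.4]
 [258.6 189.3]] [[  0.2  -0.9  -0.3 416.9]
 [  1.    0.2   0.1  81. ]
 [ -0.   -0.3   1.  282.6]
 [  0.    0.    0.    1. ]]<stdin>:5: RuntimeWarning: Mean of empty slice.
  ret = um.true_divide(
```

To row units: 119 mm is 0.238, 110 mm is 0.22.

Call:
pendant:
  segments:
    - [[0, 0, 0], [0, -0.002, 0.08], 85]
    - [[0, 0, 0], [0, -0.002, 0.16], 85]
    - [[0, 0, 0], [0, -0.002, 0.22], 85]
    - [[0, 0, 0], [0, -0.002, 0.238], 85]
    - [[0, 0, 0], [0, -0.002, 0.238], 60]
    - [[0, 0, 0], [0, -0.002, 0.238], 44]
    - [[0, 0, 0], [0, -0.002, 0.238], 40]
    - [[0, 0, 0], [0, -0.002, 0.238], 40]
  clamp_n: 30

```text
time: 2.82
tool_pos: [486.7, 66.6, 24.5]
tcp_rot: [179.9, 0.2, 168.7]
ft_force: [-1.8, 1.3, 6.3]
finger_gap: 47.0
grip_force: 30.5
```

To row units: 43.5 mm is 0.087, -12.7 mm is -0.0254.

Call:
pendant:
  segments:
    - [[0, 0, 0], [0, 0, -0.002], 40]
    - [[0, 0, 0], [-0.002, 0.01, -0.002], 40]
    - [[0, 0, 0], [-0.006, 0.026, -0.002], 40]
    - [[0, 0, 0], [-0.012, 0.044, -0.002], 40]
    - [[0, 0, 0], [-0.018, 0.062, -0.002], 40]
    - [[0, 0, 0], [-0.024, 0.078, -0.002], 40]
    - [[0, 0, 0], [-0.0254, 0.087, -0.002], 40]
    - [[0, 0, 0], [-0.0254, 0.087, -0.002], 40]

```text
time: 3.82
tool_pos: [507.4, 106.9, 24.5]
tcp_rot: [180.0, 0.1, 168.7]
ft_force: [0.7, 0.5, 4.9]
finger_gap: 46.8
grip_force: 31.4
```

Run:
```python
from bench import r, cams, sensors, hand_in
import cv2,pickle
for n in ("scene","top","wrist"):
    s=cams.snapshot(n); pickle.dump(s,open(f"{n}2.pkl","wb"))
    c=s["pixels"]
    if n=="wrist": cv2.imwrite("pics/w2.png",c)
    if n=="scene": cv2.imwrite("pics/s2.png",cv2.resize(c[130:260,150:270],None,fx=4.5,fy=4.5,interpolation=cv2.INTER_CUBIC))
```

```text
(no output)
```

View pics/w2.png

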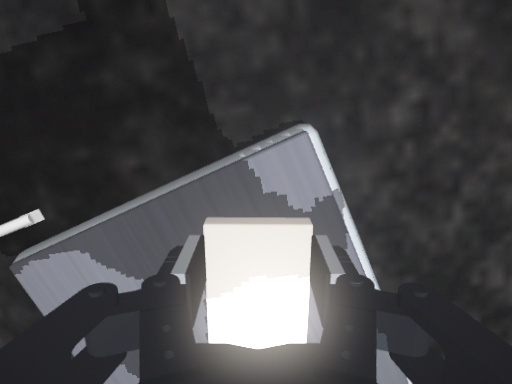

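View pics/s2.png

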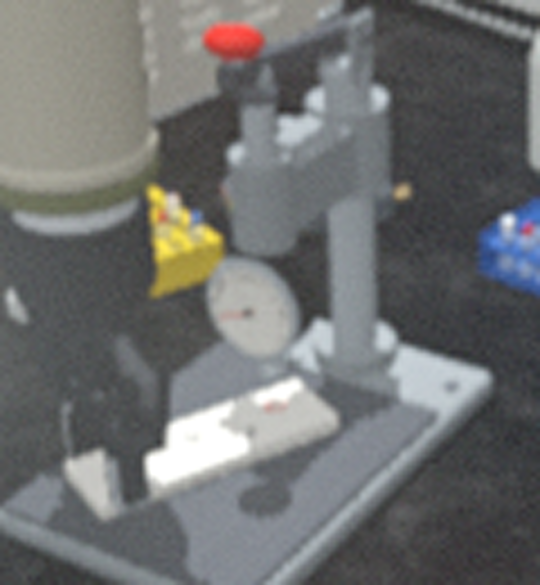

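The ring in the scene crop is at (274,407), and the gauge foot is just above it at (275,365). I'll compute the ring and needle positions numerically.

Run:
```python
from h import *
np.set_printoptions(precision=1,suppress=True)
for f in ("scene0","scene2","top0","top2"):
    s=pickle.load(open(f+".pkl","rb")); im=s["pixels"].astype(int)
    a=im[...,2]-im[...,:2].max(2)
    if f=="scene0": w=(slice(218,238),slice(205,228))
    elif f=="scene2": w=(slice(216,226),slice(200,222))
    else: w=(slice(190,220),slice(150,240))
    if f[0]=="s":
        b=np.clip(a[w]-12,0,None); ys,xs=np.nonzero(b); k=b[ys,xs]
        uv=[(xs*k).sum()/k.sum()+w[1].start,(ys*k).sum()/k.sum()+w[0].start]
        print(f,"ring",np.array(uv),len(xs),onz(s,[uv],32))
        m=red(s["pixels"]);m[145:]=0;m[:,:180]=0;m[:,230:]=0;print("knob",np.argwhere(m).mean(0)[::-1],m.sum(), "needle proj z48,52,32",proj(s,[[617,90.5,48],[617,90.5,52],[617,90.5,32]]),"knobproj",proj(s,[[601.4,87,271],[601.4,87,263]]))
    else:
        n,l,st,ce=cv2.connectedComponentsWithStats(red(s["pixels"])[w]); print(f,st[1:,4],ce[1:]+[150,190])
s=pickle.load(open("scene2.pkl","rb")); print("foot ray at z52",onz(s,[[275.5/4.5-.5+150,365.5/4.5-.5+130]],52))
t=pickle.load(open("top2.pkl","rb"))
cv2.imwrite("pics/x2.png",np.hstack([cv2.resize(t["pixels"][170:260,165:255],(540,540),interpolation=cv2.INTER_CUBIC)]))
```

```text
scene0 ring [215.  229.1] 13 [[591.9  51.2  32. ]]
knob [201.4 138.7] 69 needle proj z48,52,32 [[211.8 214. ]
 [211.7 212.7]
 [212.1 219.1]] knobproj [[203.  135.2]
 [203.2 138.5]]
scene2 ring [210.1 220. ] 12 [[610.7  91.3  32. ]]
knob [201.5 138.8] 71 needle proj z48,52,32 [[211.8 214. ]
 [211.7 212.7]
 [212.1 219.1]] knobproj [[203.  135.2]
 [203.2 138.5]]
top0 [263] [[193.4 203.6]]
top2 [252] [[193.2 203.3]]
foot ray at z52 [[621.6  99.6  52. ]]
```

The scene camera is biased by about 2 px, and the ring is within a few mm of the needle. I'll release, back up and tilt the wrist camera to look under the gauge.

To row units: -116 mm is -0.232, -75 mm is -0.15, -18 degrees is -0.05.

Call:
pendant:
  segments:
    - [[0, 0, 0], [0, 0, 0], 60]
    - [[0, 0, 0], [0, 0, 0], 85]
    - [[0, 0, 0], [0, 0, 0], 85]
    - [[0, 0, 0], [0, 0, -0.06], 85]
    - [[0, 0, 0], [0.008, 0.004, -0.15], 85]
    - [[0, 0, 0], [0.036, 0.008, -0.232], 85]
    - [[0, -0.025, 0], [0.036, 0.008, -0.232], 85]
    - [[0, -0.05, 0], [0.036, 0.008, -0.232], 85]

```text
time: 4.97
tool_pos: [490.5, 114.0, 140.9]
tcp_rot: [179.9, 18.4, 168.6]
ft_force: [-0.5, -0.9, -0.9]
finger_gap: 85.2
grip_force: 0.0
```

Call:
pendant:
  segments:
    - [[0, -0.0278, 0], [0, 0, 0], 85]
    - [[0, -0.0556, 0], [0, 0, 0], 85]
    - [[0, -0.0611, 0], [0, 0, 0], 85]
    - [[0, -0.0611, 0], [0, 0, 0], 85]

```text
time: 5.48
tool_pos: [488.3, 114.2, 138.4]
tcp_rot: [-180.0, 39.9, 168.8]
ft_force: [0.7, 0.1, 0.6]
finger_gap: 85.0
grip_force: 0.0
```

Run:
```python
from bench import r, cams, sensors, hand_in
import cv2,pickle
s=cams.snapshot("wrist"); pickle.dump(s,open("w3.pkl","wb")); cv2.imwrite("pics/w3.png",s["pixels"])
```

```text
(no output)
```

View pics/w3.png

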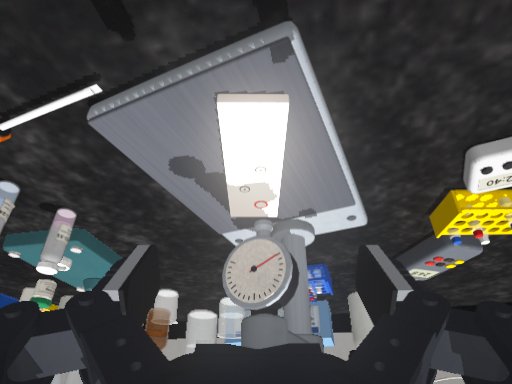

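The wrist view shows the ring at (260,204), the foot and needle at about (263,222) and the dial at (257,270). I'll zoom in.

Run:
```python
from h import *
from bench import r, cams, sensors, hand_in
s=pickle.load(open("w3.pkl","rb"));q=cams.snapshot("scene");pickle.dump(q,open("scene3.pkl","wb"))
a=cv2.resize(s["pixels"][190:240,230:295],None,fx=8,fy=8,interpolation=cv2.INTER_CUBIC)
b=cv2.resize(q["pixels"][190:240,190:225],None,fx=8,fy=8,interpolation=cv2.INTER_CUBIC)
cv2.imwrite("pics/w3c.png",np.hstack([a,b]))
```

```text
(no output)
```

View pics/w3c.png

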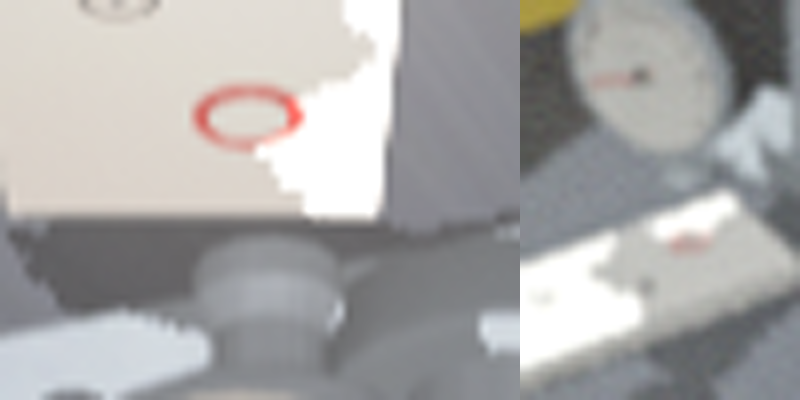

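Ring at crop (247,117) and foot centre column at about 268 (wrist). In the scene panel the ring is at (690,241), the foot at about (685,172) and the dial hub at (640,75). I'll triangulate each of them with these two cameras.

Run:
```python
from h import *
np.set_printoptions(precision=1,suppress=True)
w=pickle.load(open("w3.pkl","rb"));s=pickle.load(open("scene3.pkl","rb"));t=pickle.load(open("top2.pkl","rb"))
def dark(S,u,v,k):
    g=S["pixels"].min(2).astype(float)[v-k:v+k+1,u-k:u+k+1]; b=np.clip(np.median(g)-40-g,0,None); sat=S["pixels"].astype(int)[v-k:v+k+1,u-k:u+k+1]; b[(sat[...,2]-sat[...,1])>25]=0
    y,x=np.mgrid[-k:k+1,-k:k+1]; return [u+(x*b).sum()/b.sum(),v+(y*b).sum()/b.sum()]
hw=dark(w,254,269,4);hs=dark(s,205,199,2);print("hubs",np.array(hw),np.array(hs))
a=np.radians(12.8);ex=np.array([np.cos(a),np.sin(a)]);ey=np.array([-ex[1],ex[0]])
rw=[260.5,204.2];rs=[210.6,219.8]
R=tri(w,rw,s,rs);D=tri(w,hw,s,hs);print("ring",R,"hub",D)
n=D[0][:2]+20*ex;print("needle",n,"ring-needle in stand",(R[0][:2]-n)@ex,(R[0][:2]-n)@ey)
for S,h,rr in((w,hw,rw),(s,hs,rs)):
    d=onz(S,[h],103)[0,:2]+20*ex; q=onz(S,[rr],32)[0,:2];e=q-d;print("plane: needle",d,"ring",q,"err stand",e@ex,e@ey)
for z in (52,50,48):print("foot col pred",z,proj(w,[[*n,z]]),proj(s,[[*n,z]]))
q=onz(w,[rw],32)[0,:2];print("if ring under needle: z48/52",proj(w,[[*q,48],[*q,52]]))
q=onz(s,[rs],32)[0,:2];print("scene",proj(s,[[*q,48],[*q,52]]))
print("top knob->needle",onz(t,[[193.4,203.6]],267)[0,:2]+16*ex)
```

```text
hubs [253.3 268.4] [204.5 199. ]
ring (array([613.2,  91.7,  32.4]), np.float64(2.143622524523285)) hub (array([595.4,  89.3, 103.6]), np.float64(0.5979407802144441))
needle [614.9  93.7] ring-needle in stand -2.1127249345473875 -1.5913116641689025
plane: needle [617.3  93.4] ring [615.7  91.6] err stand -1.9147818762260418 -1.3563899843267846
plane: needle [615.2  94.2] ring [612.1  90.9] err stand -3.705380585213575 -2.4981962270994407
foot col pred 52 [[262.7 222. ]] [[210.3 212.6]]
foot col pred 50 [[262.7 220.1]] [[210.3 213.2]]
foot col pred 48 [[262.7 218.2]] [[210.4 213.9]]
if ring under needle: z48/52 [[260.6 218.8]
 [260.6 222.6]]
scene [[210.3 214.7]
 [210.2 213.4]]
top knob->needle [617.6  90.6]
```

Every estimate puts the ring about (1.7, 2.0) mm short of the needle. I'll regrip the plate and correct that.

To row units: 40 degrees is 0.1111.

Call:
pendant:
  segments:
    - [[0, 0.0278, 0], [0, 0, 0], 85]
    - [[0, 0.0556, 0], [0, 0, 0], 85]
    - [[0, 0.0833, 0], [0, 0, 0], 85]
    - [[0, 0.1111, 0], [0, 0, 0], 85]
    - [[0, 0.1111, 0], [0, 0, 0], 85]
    - [[0, 0.1111, 0], [0, 0, 0], 85]

```text
time: 6.32
tool_pos: [489.7, 113.6, 139.0]
tcp_rot: [180.0, 0.1, 168.6]
ft_force: [-0.3, -0.0, 0.8]
finger_gap: 84.9
grip_force: 0.0
```

To row units: 115 mm is 0.23, 108 mm is 0.216.

Call:
pendant:
  segments:
    - [[0, 0, 0], [-0.02, -0.008, 0.08], 85]
    - [[0, 0, 0], [-0.036, -0.008, 0.16], 85]
    - [[0, 0, 0], [-0.036, -0.008, 0.216], 85]
    - [[0, 0, 0], [-0.036, -0.008, 0.23], 85]
    - [[0, 0, 0], [-0.036, -0.008, 0.23], 85]
    - [[0, 0, 0], [-0.036, -0.008, 0.23], 55]
    - [[0, 0, 0], [-0.036, -0.008, 0.23], 40]
    - [[0, 0, 0], [-0.036, -0.008, 0.23], 40]
  clamp_n: 30

```text
time: 7.32
tool_pos: [507.2, 106.7, 25.9]
tcp_rot: [180.0, 0.1, 168.7]
ft_force: [-3.5, -0.1, 8.9]
finger_gap: 46.7
grip_force: 29.9
```

Call:
pendant:
  segments:
    - [[0, 0, 0], [0, 0, 0], 40]

```text
time: 7.45
tool_pos: [507.2, 106.7, 25.9]
tcp_rot: [180.0, 0.1, 168.7]
ft_force: [-3.9, -0.8, 7.6]
finger_gap: 46.7
grip_force: 29.9
```

To row units: 2.3 mm is 0.0046, -1.4 mm is -0.0028.

Call:
pendant:
  segments:
    - [[0, 0, 0], [0, 0, -0.002], 40]
    - [[0, 0, 0], [-0.0014, 0.0024, -0.002], 40]
    - [[0, 0, 0], [-0.0028, 0.0046, -0.002], 40]
    - [[0, 0, 0], [-0.0028, 0.0046, -0.002], 40]
    - [[0, 0, 0], [-0.0028, 0.0046, -0.002], 40]

```text
time: 8.07
tool_pos: [508.2, 108.2, 26.0]
tcp_rot: [-180.0, 0.0, 168.7]
ft_force: [-2.3, -2.3, 7.0]
finger_gap: 46.4
grip_force: 31.6
```

To row units: -0.8 mm is -0.0016, 0.7 mm is 0.0014.

Call:
pendant:
  segments:
    - [[0, 0, 0], [-0.0016, 0.0014, 0], 40]
    - [[0, 0, 0], [-0.0016, 0.0014, 0], 40]
    - [[0, 0, 0], [-0.0016, 0.0014, 0], 40]

```text
time: 8.45
tool_pos: [509.0, 108.8, 26.0]
tcp_rot: [-180.0, 0.0, 168.7]
ft_force: [-3.4, -1.7, 7.2]
finger_gap: 46.8
grip_force: 31.7
```

Call:
pendant:
  segments:
    - [[0, 0, 0], [0, 0, 0], 60]
    - [[0, 0, 0], [0, 0, 0], 85]
    - [[0, 0, 0], [0, 0, 0], 85]
    - [[0, 0, 0], [0, 0, -0.06], 85]
    - [[0, 0, 0], [0.012, 0.004, -0.15], 85]
    - [[0, 0, 0], [0.04, 0.004, -0.228], 85]
    - [[0, -0.025, 0], [0.04, 0.004, -0.228], 85]
    - [[0, -0.05, 0], [0.04, 0.004, -0.228], 85]

```text
time: 9.45
tool_pos: [490.9, 115.0, 141.0]
tcp_rot: [179.9, 18.4, 168.6]
ft_force: [0.2, 0.1, 1.2]
finger_gap: 84.8
grip_force: 0.0
```

Call:
pendant:
  segments:
    - [[0, -0.0278, 0], [0, 0, 0], 85]
    - [[0, -0.0556, 0], [0, 0, 0], 85]
    - [[0, -0.0611, 0], [0, 0, 0], 85]
    - [[0, -0.0611, 0], [0, 0, 0], 85]

```text
time: 9.95
tool_pos: [488.7, 115.2, 138.5]
tcp_rot: [-180.0, 40.0, 168.8]
ft_force: [0.4, -0.3, -1.2]
finger_gap: 85.3
grip_force: 0.0
```

Run:
```python
from bench import r, cams, sensors, hand_in
from h import *
np.set_printoptions(precision=1,suppress=True)
w=cams.snapshot("wrist");s=cams.snapshot("scene"); pickle.dump((w,s),open("p4.pkl","wb"))
a=cv2.resize(w["pixels"][190:240,230:295],None,fx=8,fy=8,interpolation=cv2.INTER_CUBIC)
b=cv2.resize(s["pixels"][190:240,190:225],None,fx=8,fy=8,interpolation=cv2.INTER_CUBIC)
cv2.imwrite("pics/w4c.png",np.hstack([a,b]))
for S,(v0,v1,u0,u1) in ((w,(190,225,240,285)),(s,(214,226,200,222))):
    c=S["pixels"].astype(int)[v0:v1,u0:u1]; m=((c[...,2]-c[...,:2].max(2))>15).astype(np.uint8)
    p=np.argwhere(m)[:,::-1]; print(len(p),"mean",p.mean(0)+[u0,v0],"bbox mid",(p.min(0)+p.max(0))/2+[u0,v0])
```

```text
69 mean [260.9 204.3] bbox mid [261.5 205. ]
9 mean [210.2 219.3] bbox mid [210.5 219. ]
```

View pics/w4c.png

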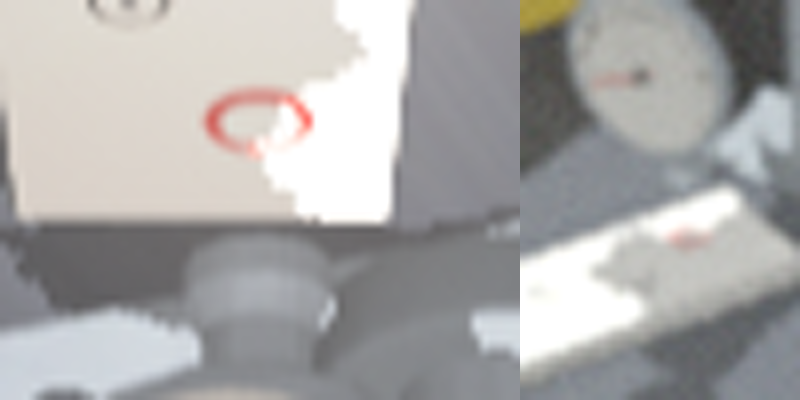

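The ring column (259) now matches the foot column (258.5) in the wrist view. I'll check the depth numerically.

Run:
```python
from h import *
np.set_printoptions(precision=1,suppress=True)
w,s=pickle.load(open("p4.pkl","rb"))
def dark(S,u,v,k):
    g=S["pixels"].min(2).astype(float)[v-k:v+k+1,u-k:u+k+1]; b=np.clip(np.median(g)-40-g,0,None); q=S["pixels"].astype(int)[v-k:v+k+1,u-k:u+k+1]; b[(q[...,2]-q[...,1])>25]=0
    y,x=np.mgrid[-k:k+1,-k:k+1]; return [u+(x*b).sum()/b.sum(),v+(y*b).sum()/b.sum()]
hw=dark(w,252,268,4);hs=dark(s,205,199,2);print(np.array(hw),np.array(hs))
a=np.radians(12.8);ex=np.array([np.cos(a),np.sin(a)]);ey=np.array([-ex[1],ex[0]])
rw=[261.9,204.8];rs=[210.6,219.3]
R=tri(w,rw,s,rs)[0];D=tri(w,hw,s,hs)[0];n=D[:2]+20*ex;e=R[:2]-n;print(R,D,"needle",n,"err",e@ex,e@ey)
for S,h,rr in((w,hw,rw),(s,hs,rs)):
    d=onz(S,[h],103)[0,:2]+20*ex; e=onz(S,[rr],32)[0,:2]-d;print("err",e@ex,e@ey)
print("knob",n-16*ex)
```

```text
[251.9 268.2] [204.8 199. ]
[615.1  93.8  32.3] [596.   89.2 103.5] needle [615.5  93.6] err -0.34051803900087174 0.28137851020087024
err 0.3676040185421866 0.35703489060890836
err -2.0527076850967902 -0.6646462050479538
knob [599.9  90.1]
```

Call:
pendant:
  segments:
    - [[0, 0.0278, 0], [0, 0, 0], 60]
    - [[0, 0.0556, 0], [0, 0, 0], 40]
    - [[0, 0.0833, 0], [0, 0, 0], 20]
    - [[0, 0.1111, 0], [0, 0, 0], 0]
    - [[0, 0.1111, 0], [0, 0, 0], 0]
    - [[0, 0.1111, 0], [0, 0, -0.08], 0]
    - [[0, 0.1111, 0], [0, 0, -0.08], 0]

```text
time: 10.92
tool_pos: [465.5, 120.4, 172.7]
tcp_rot: [179.9, 0.3, 168.7]
ft_force: [1.2, -0.2, -0.6]
finger_gap: -0.2
grip_force: 0.0
```

The ring is within about 1 mm of the needle, and the knob is at about (600,90). I'll raise the tool over it with the fingers shut.

To row units: -137 mm is -0.274, -136 mm is -0.272.

Call:
pendant:
  segments:
    - [[0, 0, 0], [0, 0, -0.1], 0]
    - [[0, 0, 0], [0, 0, -0.2], 0]
    - [[0, 0, 0], [-0.02, 0, -0.274], 0]
    - [[0, 0, 0], [-0.1, -0.004, -0.274], 0]
    - [[0, 0, 0], [-0.19, -0.008, -0.274], 0]
    - [[0, 0, 0], [-0.26, -0.01, -0.274], 0]
    - [[0, 0, 0], [-0.272, -0.01, -0.274], 0]
    - [[0, 0, 0], [-0.272, -0.01, -0.274], 0]

```text
time: 11.92
tool_pos: [596.5, 88.4, 306.8]
tcp_rot: [180.0, 0.0, 168.7]
ft_force: [0.1, -0.1, 0.2]
finger_gap: 0.1
grip_force: 0.0
```

Call:
pendant:
  segments:
    - [[0, 0, 0], [0, 0, 0.03], 0]
    - [[0, 0, 0], [0, 0, 0.06], 0]
    - [[0, 0, 0], [0, 0, 0.072], 0]
    - [[0, 0, 0], [0, 0, 0.072], 0]

```text
time: 12.42
tool_pos: [596.1, 88.5, 270.3]
tcp_rot: [-180.0, -0.1, 168.7]
ft_force: [-1.2, 0.9, 1.7]
finger_gap: 0.2
grip_force: 1.2
```

Contact is at z≈270. I'll press smoothly to the stop, watching the force.

To row units: 25 mm is 0.05, 23 mm is 0.046.

Call:
pendant:
  segments:
    - [[0, 0, 0], [0, 0, 0.008], 0]
    - [[0, 0, 0], [0, 0, 0.016], 0]
    - [[0, 0, 0], [0, 0, 0.024], 0]
    - [[0, 0, 0], [0, 0, 0.032], 0]
    - [[0, 0, 0], [0, 0, 0.04], 0]
    - [[0, 0, 0], [0, 0, 0.046], 0]
    - [[0, 0, 0], [0, 0, 0.05], 0]
    - [[0, 0, 0], [0, 0, 0.05], 0]

```text
time: 13.42
tool_pos: [596.4, 88.1, 247.1]
tcp_rot: [-180.0, -0.0, 168.7]
ft_force: [-8.7, -1.5, 11.1]
finger_gap: -0.5
grip_force: 5.8
```

To row units: 4 mm is 0.008, 2 mm is 0.004.

Call:
pendant:
  segments:
    - [[0, 0, 0], [0, 0, 0.004], 0]
    - [[0, 0, 0], [0, 0, 0.008], 0]
    - [[0, 0, 0], [0, 0, 0.008], 0]

```text
time: 13.8
tool_pos: [596.6, 88.1, 246.3]
tcp_rot: [180.0, 0.1, 168.7]
ft_force: [-17.8, -3.1, 27.7]
finger_gap: -0.2
grip_force: 14.2
```

Call:
pendant:
  segments:
    - [[0, 0, 0], [0, 0, 0], 0]
    - [[0, 0, 0], [0, 0, 0], 0]
    - [[0, 0, 0], [0, 0, 0], 0]
    - [[0, 0, 0], [0, 0, 0], 0]
    - [[0, 0, 0], [0, 0, 0], 0]
    - [[0, 0, 0], [0, 0, 0], 0]
    - [[0, 0, 0], [0, 0, 0], 0]
    - [[0, 0, 0], [0, 0, 0], 0]

```text
time: 14.8
tool_pos: [596.6, 88.1, 246.3]
tcp_rot: [180.0, 0.1, 168.7]
ft_force: [-17.3, -2.7, 27.8]
finger_gap: 0.0
grip_force: 14.1
```

Call:
pendant:
  segments:
    - [[0, 0, 0], [0, 0, 0], 0]
    - [[0, 0, 0], [0, 0, 0], 0]

```text
time: 15.05
tool_pos: [596.6, 88.1, 246.3]
tcp_rot: [180.0, 0.1, 168.7]
ft_force: [-17.8, -1.7, 27.1]
finger_gap: 0.1
grip_force: 14.1
```

The lever is on its stop (the force rose to 28 N) and has been held for over a second. I'll let it rise slowly and then retract.

To row units: -75 mm is -0.15, -50 mm is -0.1.

Call:
pendant:
  segments:
    - [[0, 0, 0], [0, 0, -0.01], 0]
    - [[0, 0, 0], [0, 0, -0.02], 0]
    - [[0, 0, 0], [0, 0, -0.03], 0]
    - [[0, 0, 0], [0, 0, -0.04], 0]
    - [[0, 0, 0], [0, 0, -0.05], 0]
    - [[0, 0, 0], [0, 0, -0.064], 0]
    - [[0, 0, 0], [0, 0, -0.1], 0]
    - [[0, 0, 0], [0, 0, -0.15], 0]

```text
time: 16.05
tool_pos: [596.1, 88.3, 317.2]
tcp_rot: [-180.0, -0.1, 168.7]
ft_force: [0.0, 0.2, 0.8]
finger_gap: 0.2
grip_force: 0.0
```

Call:
pendant:
  segments:
    - [[0, 0, 0], [0.08, 0, 0], 0]
    - [[0, 0, 0], [0.18, 0, 0], 0]
    - [[0, 0, 0], [0.24, 0, 0], 0]
    - [[0, 0, 0], [0.24, 0, 0], 0]
    - [[0, 0, 0], [0.24, 0, 0], 0]

```text
time: 16.68
tool_pos: [479.6, 111.8, 317.7]
tcp_rot: [180.0, 0.1, 168.7]
ft_force: [0.3, -0.6, -0.2]
finger_gap: 0.4
grip_force: 0.0
```

Run:
```python
from bench import r, cams, sensors, hand_in
from h import *
np.set_printoptions(precision=1,suppress=True)
w,s0=pickle.load(open("p4.pkl","rb"));s=cams.snapshot("scene")
def f(S,v0,v1,u0,u1):
    c=S["pixels"].astype(int)[v0:v1,u0:u1]; p=np.argwhere((c[...,2]-c[...,:2].max(2))>15); return len(p),p.mean(0)[::-1]+[u0,v0]
for S in (s0,s): print("ring",f(S,214,226,200,222),"knob",f(S,128,150,190,215))
d=cv2.absdiff(s["pixels"],s0["pixels"])[240:300,265:305].max(2); print("vial diff",d.max(),(d>40).sum())
t=cams.snapshot("top");t0=pickle.load(open("top0.pkl","rb"));d=cv2.absdiff(t["pixels"],t0["pixels"])[175:230,305:345].max(2);print("vial top diff",d.max(),(d>40).sum())
cv2.imwrite("pics/end.png",s["pixels"]);print(sensors.sense()["time"],sensors.sense()["ft_force"])
```

```text
ring (9, array([210.2, 219.3])) knob (117, array([201.4, 138.6]))
ring (10, array([210.4, 219.3])) knob (117, array([201.4, 138.6]))
vial diff 20 0
vial top diff 6 0
16.775 [-0.  -0.2  0.8]
```

The plate has not moved, the lever is up and the vials are untouched.

```bash
python3 -c "from bench import r, cams, sensors, hand_in; print(hand_in())"
```

```text
the job is handed in; nothing more can be done
None
```

I took the reading and handed the job in: with the red ring within about 1 mm of the needle by camera measurement and my hand off the plate, I held the lever on its stop for over a second and let it rise, and the final camera check showed the plate and both vials unmoved (no verdict was returned).

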